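# Snap the right cap onto the jar marked by the timer

## Task

The kitchen timer stands right in front of the storage jar that is ready to be closed. Pick up, by its knob, the cap that fits that jar's neck, set it on the neck and press it straight down until it clicks and its rim is fully home on the jar's shoulder; keep pressing down firmly (10 N will do) after the click, and finish like that, still holding the knob and still pressing. Leave the other jar, the other cap and everything else where they are, and do not shove the jar about.

Things in the scene. Friction and masses are not known exactly. Their poses are not given: they have to be found in the camera images.
- jar_wide: squat white round storage jar with two thin steel bands, 80 mm across, 60 mm high to its flat shoulder, about 0.9 kg, loose. A plain metal wide neck 36 mm across rises 26 mm more in its middle, top edge chamfered 5 mm. Four sprung snap lugs stick 4.5 mm out of the neck, 11.5 mm above the shoulder. Origin: centre of the underside, z up
- jar_narrow: squat white round storage jar with two thin steel bands, 80 mm across, 60 mm high to its flat shoulder, about 0.9 kg, loose. A plain metal narrow neck 26 mm across rises 26 mm more in its middle, top edge chamfered 5 mm. Four sprung snap lugs stick 4.5 mm out of the neck, 11.5 mm above the shoulder. Origin: centre of the underside, z up
- jar_wide_seat (a point): centre of the wide-necked jar's shoulder, 60 mm above its underside: where the centre of the wide cap's rim is when home. Set over the neck, the cap first rests on the lugs, rim about 17 mm above this; pressed straight down (peak roughly 8 to 14 N) it rides over the lugs, clicks (the force drops) and its rim lands on the shoulder
- jar_narrow_seat (a point): centre of the narrow-necked jar's shoulder, 60 mm above its underside: where the centre of the narrow cap's rim is when home. Set over the neck, the cap first rests on the lugs, rim about 17 mm above this; pressed straight down (peak roughly 8 to 14 N) it rides over the lugs, clicks (the force drops) and its rim lands on the shoulder
- cap_wide: loose wide snap cap: ribbed white round skirt 53 mm across and 32 mm high with a flat top, on it a grey upright round knob 24 mm across and 30 mm high (whole cap 62 mm high, about 60 g). Starts standing on its open rim on the worktop. Origin: centre of the rim (underside); z up along the knob. Hollow below, 28 mm deep inside; mouth 39 mm across, goes over the 36 mm neck only
- cap_narrow: loose narrow snap cap: ribbed white round skirt 43 mm across and 32 mm high with a flat top, on it a grey upright round knob 24 mm across and 30 mm high (whole cap 62 mm high, about 60 g). Starts standing on its open rim on the worktop. Origin: centre of the rim (underside); z up along the knob. Hollow below, 28 mm deep inside; mouth 29 mm across, goes over the 26 mm neck only
- cap_wide_knob (a point): middle of the wide cap's knob, 47 mm above the cap's rim, 15 mm above its flat top, 15 mm below the knob's end
- cap_narrow_knob (a point): middle of the narrow cap's knob, 47 mm above the cap's rim, 15 mm above its flat top, 15 mm below the knob's end
- timer: round red and white kitchen timer, 67 mm across, 56 mm high, loose; stands about 10 cm in front of (towards the robot from) one of the two jars, which is the jar to close. Origin: centre of its underside
- garlic: garlic bulb, 60 mm, loose; lies in front of the other jar. Origin: underside
- salt: small shaker with a light top, 18 mm across, 40 mm high, loose, near the back wall. Origin: centre of its underside
- pepper: small shaker with a yellowish top, 18 mm across, 40 mm high, loose, near the back wall. Origin: centre of its underside
Things that resemble listed ones, but are neither listed nor needed, are in the scene too. What is shaped like the jar_wide but purple is not meant.

How it is judged:
On the way, in this order (a step that is already met when the one before it is completed fails the run):
1. the fitting cap is held over the neck of the jar marked by the timer, not yet clicked (((horizontal distance between timer and jar_wide below 0.2 m and horizontal distance between cap_wide and jar_wide_seat below 0.006 m and z of cap_wide in the frame of jar_wide_seat between 0.011 and 0.04 m and contact force between the fingers and cap_wide above 0.5 N) or (horizontal distance between timer and jar_narrow below 0.2 m and horizontal distance between cap_narrow and jar_narrow_seat below 0.006 m and z of cap_narrow in the frame of jar_narrow_seat between 0.011 and 0.04 m and contact force between the fingers and cap_narrow above 0.5 N))), for 0.1 s.
2. it has clicked down and its rim is home on the shoulder (((horizontal distance between timer and jar_wide below 0.2 m and horizontal distance between cap_wide and jar_wide_seat below 0.006 m and z of cap_wide in the frame of jar_wide_seat between -0.004 and 0.0025 m and angle between cap_wide's own z axis and vertical below 0.1 rad) or (horizontal distance between timer and jar_narrow below 0.2 m and horizontal distance between cap_narrow and jar_narrow_seat below 0.006 m and z of cap_narrow in the frame of jar_narrow_seat between -0.004 and 0.0025 m and angle between cap_narrow's own z axis and vertical below 0.1 rad))), for 0.2 s.
At the end, for the whole second after the job is handed in: The jar behind the timer wears its own cap: rim within 2.5 mm of the shoulder, 6 mm off axis at most, tilt under 0.1 rad; jar upright (0.06 rad). The fingers hold the knob (grasp point within 28 mm of its middle) and press cap on jar with over 5 N, at rest ((((horizontal distance between timer and jar_wide below 0.2 m and horizontal distance between cap_wide and jar_wide_seat below 0.006 m and z of cap_wide in the frame of jar_wide_seat between -0.004 and 0.0025 m and angle between cap_wide's own z axis and vertical below 0.1 rad) and contact force between cap_wide and jar_wide above 5 N and contact force between the fingers and cap_wide above 2 N and distance between the grasp point and cap_wide_knob below 0.028 m and angle between jar_wide's own z axis and vertical below 0.06 rad and linear speed of cap_wide below 0.02 m/s) or ((horizontal distance between timer and jar_narrow below 0.2 m and horizontal distance between cap_narrow and jar_narrow_seat below 0.006 m and z of cap_narrow in the frame of jar_narrow_seat between -0.004 and 0.0025 m and angle between cap_narrow's own z axis and vertical below 0.1 rad) and contact force between cap_narrow and jar_narrow above 5 N and contact force between the fingers and cap_narrow above 2 N and distance between the grasp point and cap_narrow_knob below 0.028 m and angle between jar_narrow's own z axis and vertical below 0.06 rad and linear speed of cap_narrow below 0.02 m/s))); the arm keeps its last pose, push and grip.
It fails at once if a jar is moved more than 30 mm (distance of any of jar_wide, jar_narrow from where it was at the start of the episode above 0.03 m).
It fails at once if the kitchen timer is moved more than 30 mm (distance of timer from where it was at the start of the episode above 0.03 m).
It fails at once if the garlic or a shaker is moved more than 30 mm (distance of any of garlic, salt, pepper from where it was at the start of the episode above 0.03 m).
It fails at once if the cap that belongs to the other jar is moved more than 30 mm ((horizontal distance between timer and jar_wide below 0.2 m and distance of cap_narrow from where it was at the start of the episode above 0.03 m) or (horizontal distance between timer and jar_narrow below 0.2 m and distance of cap_wide from where it was at the start of the episode above 0.03 m)).
It also fails if it takes over 38 s, if anything falls off the work surface, if the arm or the gripper's body presses on something with over 40 N, if the wrist force passes 120 N, or if a joint passes its speed limit or range.

## Robot

A 6-joint arm with a two-finger parallel gripper is mounted at the origin on a cart in front of the work surface, level with it; the furniture and walls round the work are solid. World frame = base frame: x ahead of the robot, y to its left, z up, the work surface at z = 0. Lengths are in m, angles in rad, forces in N, time in s.
With the tool pointing down it reaches from about 0.425 to 0.95 m from the base axis. Payload 3.5 kg.
Tool frame: the origin (TCP) lies midway between the tips of the shut fingers; the grasp point (between the pads) lies 19 mm behind it; z points along the fingers, y is the line along which they close (so a half turn about z gives the same grasp; the last joint's range is limited). The gripper opens to 85 mm and grips with 20 to 120 N. Pads are 22 mm wide; open, the fingers measure 114 mm over their backs; the gripper's body (76 mm by 85 mm) begins 54 mm behind the grasp point. The pads swing forward as they close: fully open they stand 13 mm farther back than shut.
Start: joints at [1.007, 0.286, 1.577, -0, 1.279, -0.15], TCP at [0.271, 0.618, 0.231] pointing down, gripper open.
Joint ranges: [-2.77, 2.77], [-0.9, 2.22], [0.21, 2.48], [-1.53, 4.67], [0.24, 2.81], [-2.84, 2.84]. Speed limits (rad/s): [2.79, 2.79, 3.14, 3.14, 3.14, 3.14].

## Interface

Orientations are given as a unit quaternion [x, y, z, w].
In Python, from plant import ctrl gives the robot as it stands.
- The arm moves only by the tool arm_command, never from a script. Its argument "steps" is one flat list of numbers, 5 for each row, row after row: the opening in per cent of the stroke, from 0 (shut) to 100 (fully open), then the shift along the tool's x, y, z each as a share of 25 mm, from -1 to 1, then the turn about the tool's z as a share of 0.1 rad, from -1 to 1. In form: [grip, tx, ty, tz, spin, grip, tx, ty, tz, spin, ...]. A call has 1 to 8 rows; each row shifts and turns the commanded pose from where the row before left it, along the tool's axes as they then stand; what a row does not reach is not made up. A row lasts 1/12 s, in which the tool goes at most 41.7 mm and 7.16 degrees, less where a joint would pass 70% of its speed; a pose out of reach is approached as far as the arm can. A call with a number of a shift or a turn outside -1 to 1 is refused whole. A call with a gripper value outside its range is refused whole. The fingers move at their own pace and stop on an object; "squeeze" is the grip in N (left out, the last holds). Time passes only in rows, so rows that do not move let the fingers close. It gives the time, the measured TCP pose, the force, the opening and the grip force at its end, in the units of the state.
- ctrl.get_state(): the state, without advancing time (a new reading comes with each control period).
- ctrl.read_camera(name): name is "scene" or "top"; returns the picture (480x640x3 uint8, red, green, blue); there is no depth.
- ctrl.camera_model(name): a dict with "intrinsics" (3x3 intrinsics, pixels), "rvec" (rotation vector, rad) and "tvec" (3), from world to camera coordinates, as OpenCV has them. Camera axes: x right, y down, z forward; pixel columns grow to the right and rows downward; lengths in m; the calibration is good to about 2 mm. A picture is of the moment at which its call begins. camera_model takes no time and is no camera call.
- ctrl.sign_off(): hands the job in; it is judged then, once.
The state is a dict: "time": time; "qpos": joint angles; "dq": joint speeds; "joint_efforts": joint torques, N m; "eef_pos": TCP position; "tcp_rot": TCP orientation; "contact_force": force on the tool from outside, world axes, zero at the start; "wrist_torque": the same for the moment, N m; "opening": opening from 0.0 (shut) to 1.0 (fully open); "finger_force": force on a finger pad.
Only numpy, scipy, OpenCV 4.12 (cv2) and the standard library are available. Lean on these libraries where they do the work, as an engineer would, in place of code of your own. Each camera call takes 0.05 s, during which the arm holds its last target. There are 200 camera calls.

## Working session

There is one attempt and no reset: what is moved stays moved. The work goes in short steps, Python scripts to look and compute and a tool call to move; the robot and the scene stay as the last step left them, time stands still between calls to the robot, and variables do not carry over. Pictures are saved under pics/ and viewed, at most 10 in all, crops included, and the job is handed in when it is done.

Besides the shell and the picture viewer there is one more tool, called after "Emit:" as name(argument=value, ...) on one line, values as JSON. arm_command: Moves the arm, as the interface text tells. Its arguments: {"type":"object","properties":{"steps":{"type":"array","items":{"type":"number"}},"squeeze":{"type":"number"}},"required":["steps"]}

```bash
mkdir -p pics; cat > h.py <<'E'
from plant import ctrl
import cv2, numpy as np
def cam(n):
    m=ctrl.camera_model(n); K=np.array(m["intrinsics"],float); R=cv2.Rodrigues(np.array(m["rvec"],float))[0]; t=np.array(m["tvec"],float).ravel()
    return K,R,t
def ray(n,u,v,z):
    K,R,t=cam(n); d=R.T@np.linalg.solve(K,[u,v,1.]); c=-R.T@t
    return c+d*(z-c[2])/d[2]
def proj(n,p):
    K,R,t=cam(n); q=K@(R@np.array(p,float)+t); return q[:2]/q[2]
def snap(n,name):
    im=ctrl.read_camera(n)[:,:,::-1].copy(); cv2.imwrite(f"pics/{name}.png",im); return im
E
python3 - <<'E'
from h import *
for n in("scene","top"):
    snap(n,n+"0"); K,R,t=cam(n); print(n,K.round(1).tolist(),(-R.T@t).round(3),R[2].round(2))
print(ctrl.get_state())
E
```

```text
scene [[545.9, 0.0, 310.7], [0.0, 545.9, 237.1], [0.0, 0.0, 1.0]] [ 0.096 -0.613  0.621] [ 0.46  0.67 -0.58]
top [[507.4, 0.0, 316.0], [0.0, 507.4, 239.9], [0.0, 0.0, 1.0]] [0.393 0.024 1.077] [ 0.12 -0.01 -0.99]
{'time': 0.1, 'qpos': array([ 1.00699928e+00,  2.87134816e-01,  1.57804131e+00, -3.57047274e-05,
        1.27859279e+00, -1.49986943e-01]), 'dq': array([-1.44325446e-03,  4.68017061e-04, -2.84310235e-03, -8.35484911e-04,
        1.68264764e-03, -5.02574823e-05]), 'joint_efforts': array([ 9.08289876e-04, -4.07300377e+01, -2.93697095e+01, -1.35851988e-04,
        3.44670101e-03,  1.24114692e-05]), 'eef_pos': array([0.27106769, 0.61752794, 0.2300412 ]), 'tcp_rot': array([ 2.05426780e-01,  9.78671883e-01, -1.02553336e-03, -3.64139643e-04]), 'contact_force': array([-0.23387164, -0.21180163,  0.61602538]), 'wrist_torque': array([0.01893804, 0.0176421 , 0.03535665]), 'finger_force': 0.0, 'opening': 0.9997873370375818}
```

View pics/scene0.png

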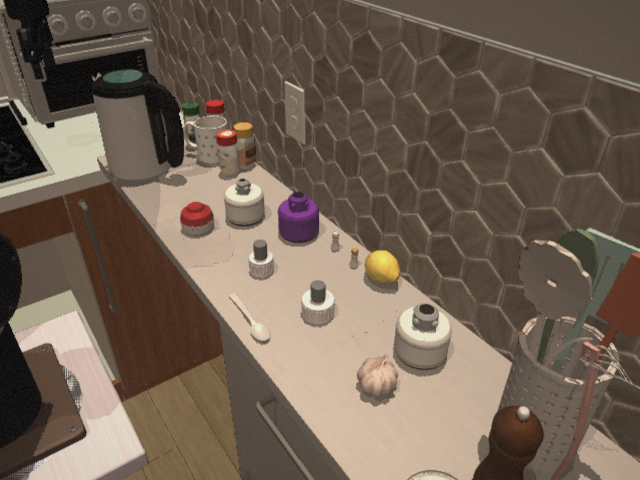

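View pics/top0.png

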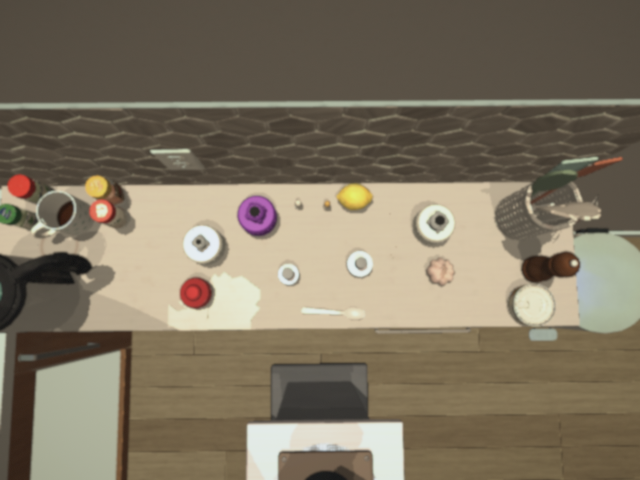

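Scene view: the timer is at (197,218), in front of the left white jar at (244,202). The garlic (378,377) is in front of the right white jar (423,335), and the purple jar (299,218) is a decoy. The caps are at (261,260), which looks smaller, and (318,303), which looks larger. In the top view the left jar is at (203,244), the timer at (195,293), and the caps at (289,273) and (360,263). Next I'll enlarge and measure the neck and the caps.

```bash
python3 - <<'E'
from h import *
s=cv2.imread("pics/scene0.png"); t=cv2.imread("pics/top0.png")
def c(im,u,v,h=32): return cv2.resize(im[v-h:v+h,u-h:u+h],(260,260),interpolation=cv2.INTER_CUBIC)
A=np.hstack([c(s,244,202),c(s,261,260),c(s,318,303)]); B=np.hstack([c(t,203,244),c(t,289,273),c(t,360,263)])
cv2.imwrite("pics/crop0.png",np.vstack([A,B]))
def blob(im,u,v,mask,h):
    m=np.zeros(im.shape[:2],np.uint8); m[v-h:v+h,u-h:u+h]=mask[v-h:v+h,u-h:u+h]
    m=cv2.morphologyEx(m,cv2.MORPH_OPEN,np.ones((3,3)))
    cs=max(cv2.findContours(m,cv2.RETR_EXTERNAL,cv2.CHAIN_APPROX_NONE)[0],key=cv2.contourArea)
    return cv2.minEnclosingCircle(cs),cv2.boundingRect(cs),cv2.contourArea(cs)
h=cv2.cvtColor(t,cv2.COLOR_BGR2HSV)
white=((h[...,1]<35)&(h[...,2]>140)).astype(np.uint8)*255
f=507.4
for n,u,v,z,hh in(("jarL",203,244,.06,28),("jarR",435,224,.06,28),("capL",289,273,.032,18),("capR",360,263,.032,20)):
    (cc,r),bb,a=blob(t,u,v,white,hh); p=ray("top",*cc,z); q=ray("top",cc[0]+r,cc[1],z)
    print(n,np.round(cc,1),round(r,1),bb,a,p.round(3),"diam",round(2*np.linalg.norm(q-p),4), "reach",np.hypot(*p[:2]).round(3))
print("timer",ray("top",195,293,.04).round(3),"garlic",ray("top",441,271,.03).round(3))
E
```

```text
jarL [200.9 243.1] 18.5 (183, 225, 37, 37) 1013.0 [0.516 0.248 0.06 ] diam 0.0746 reach 0.573
jarR [436.2 221.9] 17.8 (419, 205, 35, 35) 916.0 [ 0.555 -0.228  0.06 ] diam 0.0723 reach 0.6
capL [288.  274.4] 11.1 (277, 264, 23, 22) 356.0 [0.453 0.074 0.032] diam 0.0458 reach 0.459
capR [359.4 263.5] 13.6 (346, 250, 27, 28) 536.5 [ 0.474 -0.073  0.032] diam 0.0562 reach 0.479
timer [0.416 0.263 0.04 ] garlic [ 0.457 -0.242  0.03 ]
```

View pics/crop0.png

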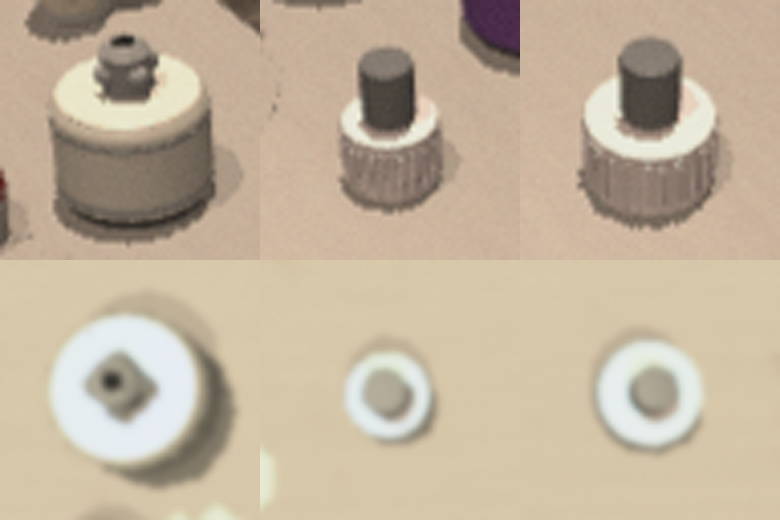

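The left jar's neck is about 52 px against a jar width of 160 px, so about 26 mm: it is the narrow jar. The left cap at top (288,274) measures 46 mm and the right cap at (359,263) measures 56 mm, so the left one is cap_narrow. It is the one I'll pick up. Next is a cross-check of heights using points from both views.

```bash
cat >> h.py <<'E'
from scipy.spatial.transform import Rotation as Ro
def tri(us,ut):
    P=[np.array(cam(n)[0])@np.c_[cam(n)[1],cam(n)[2]] for n in("scene","top")]
    X=cv2.triangulatePoints(P[0],P[1],np.array(us,float).reshape(2,1),np.array(ut,float).reshape(2,1)).ravel(); return X[:3]/X[3]
def delta(goal):
    s=ctrl.get_state(); d=Ro.from_quat(s["tcp_rot"]).inv().apply(np.array(goal)-s["eef_pos"]); return (d/.025).round(2), s["eef_pos"].round(4)
E
python3 - <<'E'
from h import *
k=64/260
S=lambda cu,cv,u,v:(u-32+cu*k,v-32+cv*k)
ks=S(126,63,261,260); js=S(124,42,244,202)
kt=S(128,132,289,273); jt=S(113,121,203,244)
print("knobtop",tri(ks,kt).round(4),ray("scene",*ks,.062).round(4),ray("top",*kt,.062).round(4))
print("necktop",tri(js,jt).round(4),ray("scene",*js,.086).round(4),ray("top",*jt,.086).round(4))
print("skirt from scene",ray("scene",*S(130,120,261,260),.032).round(4))
print(delta([.452,.074,.13]))
E
```

```text
knobtop [0.4537 0.0717 0.0592] [0.4525 0.068  0.062 ] [0.4528 0.0719 0.062 ]
necktop [0.5164 0.2472 0.0827] [0.5144 0.2416 0.086 ] [0.5153 0.2468 0.086 ]
skirt from scene [0.4521 0.0671 0.032 ]
(array([-15.37, -16.99,   4.03]), array([0.2711, 0.6175, 0.23  ]))
```

Emit:
arm_command(steps=[100,-0.85,-0.94,0,0,100,-0.85,-0.94,0,0,100,-0.85,-0.94,0,0,100,-0.85,-0.94,0,0,100,-0.85,-0.94,0,0,100,-0.85,-0.94,0,0,100,-0.85,-0.94,0,0,100,-0.85,-0.94,0,0])

```text
time: 0.77
eef_pos: [0.3513, 0.3759, 0.2308]
tcp_rot: [0.205, 0.979, -0.0, -0.0]
contact_force: [0.4, 0.3, 0.1]
opening: 1.0
finger_force: 0.0
```

Emit:
arm_command(steps=[100,-0.85,-0.94,0,0,100,-0.85,-0.94,0,0,100,-0.85,-0.94,0.4,0,100,-0.85,-0.94,0.4,0,100,-0.85,-0.94,0.4,0,100,-0.85,-0.94,0.4,0,100,-0.85,-0.94,0.4,0,100,-0.85,-0.94,0.4,0])

```text
time: 1.43
eef_pos: [0.4313, 0.1356, 0.1706]
tcp_rot: [0.205, 0.979, -0.0, -0.0]
contact_force: [0.3, -0.2, 0.3]
opening: 0.998
finger_force: 0.0
```

```bash
python3 - <<'E'
from h import *
print(delta([.453,.071,.038]))
E
```

```text
(array([-1.83, -2.02,  5.3 ]), array([0.4313, 0.1356, 0.1706]))
```

Emit:
arm_command(steps=[100,-0.92,-1,0,0,100,-0.91,-1,0,0,100,0,0,0.7,0,100,0,0,0.7,0,100,0,0,0.7,0,100,0,0,0,0])

```text
time: 1.93
eef_pos: [0.4502, 0.0726, 0.1149]
tcp_rot: [0.206, 0.979, -0.001, -0.004]
contact_force: [0.1, 0.5, -0.4]
opening: 0.996
finger_force: 0.0
```

```bash
python3 - <<'E'
from h import *
s=snap("scene","s1"); t=snap("top","t1")
print(delta([.453,.071,.038]))
u,v=proj("scene",[.453,.071,.08]).astype(int); a,b=proj("top",[.453,.071,.08]).astype(int)
print(u,v,a,b)
c=lambda im,u,v:cv2.resize(im[v-60:v+60,u-60:u+60],(400,400),interpolation=cv2.INTER_CUBIC)
cv2.imwrite("pics/c1.png",np.hstack([c(s,u,v),c(t,a,b)]))
E
```

```text
(array([-0.05, -0.06,  3.21]), array([0.4526, 0.0729, 0.1183]))
258 234 288 272
```

View pics/c1.png

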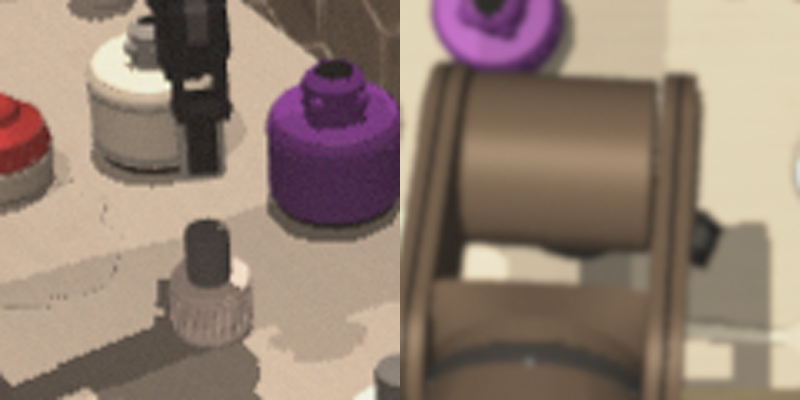

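```bash
python3 - <<'E'
from h import *
for s in(1,-1,0):
    p=np.array([.4526,.0729,.1313])+s*.0425*np.array([.402,.916,0]); print(s,p.round(3),proj("scene",p).round(0),proj("top",p).round(0))
im=cv2.imread("pics/s1.png"); cv2.imwrite("pics/s1c.png",cv2.resize(im[60:360,120:420],(600,600),interpolation=cv2.INTER_CUBIC))
E
```

```text
1 [0.47  0.112 0.131] [254. 195.] [265. 262.]
-1 [0.436 0.034 0.131] [259. 223.] [307. 280.]
0 [0.453 0.073 0.131] [256. 209.] [286. 271.]
```

View pics/s1c.png

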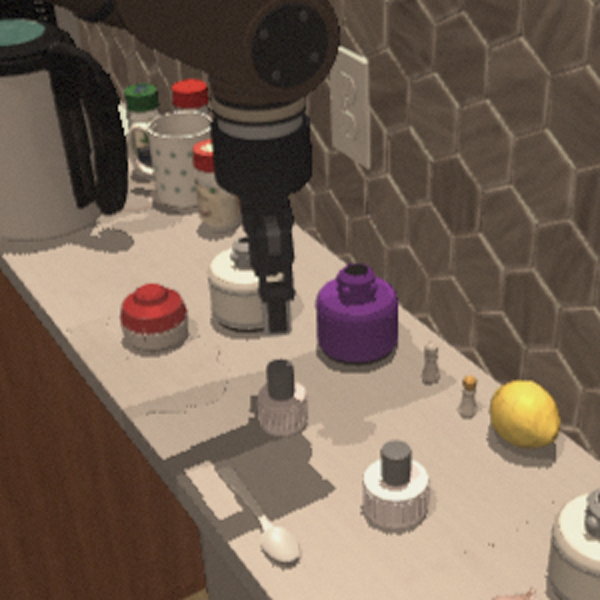

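The near finger's tip is at about (259,222), where (259,223) was predicted, so robot and camera agree. The knob lies in line below it. Descending now to grip the knob.

Emit:
arm_command(steps=[100,0,-0.1,0.8,0,100,0,0,0.8,0,100,0,0,0.8,0,100,0,0,0.7,0,100,0,0,0,0,20,0,0,0,0,10,0,0,0,0,10,0,0,0,0], squeeze=70)

```text
time: 2.7
eef_pos: [0.4539, 0.0706, 0.0433]
tcp_rot: [0.205, 0.979, 0.0, 0.002]
contact_force: [0.2, -0.3, 0.2]
opening: 0.606
finger_force: 0.0
```

Emit:
arm_command(steps=[0,0,0,0,0,0,0,0,0,0,0,0,0,0,0,0,0,0,0,0,0,0,0,0,0])

```text
time: 3.12
eef_pos: [0.4533, 0.0706, 0.0425]
tcp_rot: [0.205, 0.979, 0.0, 0.001]
contact_force: [0.2, 1.4, 6.0]
opening: 0.249
finger_force: 68.3
```

The grip is a bit high on the knob, so I'll re-grip about 6 mm lower.

Emit:
arm_command(steps=[50,0,0,0,0,50,0,0,0,0,50,0,0,0.15,0,50,0,0,0.15,0,50,0,0,0,0,0,0,0,0,0,0,0,0,0,0,0,0,0,0,0])

```text
time: 3.78
eef_pos: [0.4522, 0.0706, 0.0337]
tcp_rot: [0.205, 0.979, -0.0, -0.0]
contact_force: [0.4, 0.0, -1.2]
opening: 0.264
finger_force: 68.4
```

Emit:
arm_command(steps=[0,0,0,0,0,0,0,0,0,0,0,0,0,0,0])

```text
time: 4.03
eef_pos: [0.4523, 0.0706, 0.0338]
tcp_rot: [0.205, 0.979, -0.0, 0.0]
contact_force: [-0.6, -0.0, -1.0]
opening: 0.257
finger_force: 68.5
```

Emit:
arm_command(steps=[0,0,0,-0.4,0,0,0,0,-0.8,0,0,0,0,-0.9,0,0,0,0,-0.9,0,0,0,0,-0.9,0,0,0,0,-0.7,0,0,0.05,0.6,0,0,0,0.05,0.8,0,0])

```text
time: 4.7
eef_pos: [0.4653, 0.1033, 0.1517]
tcp_rot: [0.206, 0.978, 0.0, 0.002]
contact_force: [-0.8, -0.3, -1.7]
opening: 0.259
finger_force: 68.6
```

Emit:
arm_command(steps=[0,0.07,0.9,0,0,0,0.07,0.9,0,0,0,0.07,0.9,0,0,0,0.07,0.9,0,0,0,0.07,0.9,0,0,0,0.07,0.8,0,0,0,0.07,0.7,0,0,0,0,0,0,0])

```text
time: 5.37
eef_pos: [0.5139, 0.2483, 0.1499]
tcp_rot: [0.204, 0.979, 0.001, 0.001]
contact_force: [-0.5, 0.3, -1.4]
opening: 0.262
finger_force: 68.7
```

Emit:
arm_command(steps=[0,0,0,0,0,0,0,0,0,0])

```text
time: 5.53
eef_pos: [0.5128, 0.2454, 0.149]
tcp_rot: [0.205, 0.979, -0.0, -0.0]
contact_force: [-0.2, -0.7, -0.4]
opening: 0.259
finger_force: 68.7
```

```bash
python3 - <<'E'
from h import *
s=snap("scene","s2"); t=snap("top","t2"); st=ctrl.get_state(); print(st["eef_pos"],st["contact_force"],st["opening"])
c=lambda im,u,v,h:cv2.resize(im[v-h:v+h,u-h:u+h],(400,400),interpolation=cv2.INTER_CUBIC)
cv2.imwrite("pics/c2.png",np.hstack([c(s,244,180,50),c(t,203,244,50)]))
E
```

```text
[0.51287425 0.24507085 0.14895588] [ 0.72905196  0.02559943 -0.54119196] 0.25577946092339127
```

View pics/c2.png

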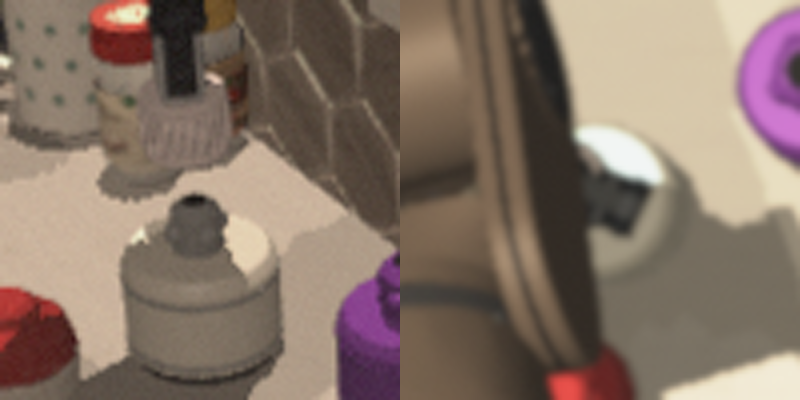

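The cap hangs upright over the jar. In the scene view its rim centre is at about (240,165) and the neck top at about (243,181). Now I'll compute the horizontal error between the two from this view.

```bash
python3 - <<'E'
from h import *
s=cv2.imread("pics/s2.png")
j=ray("scene",243.2,180.5,.086); 
for u,v in((240,165.3),(240,164),(240.5,165.3)): 
    c=ray("scene",u,v,.115); d=j-c; print(j.round(4),c.round(4),d.round(4),(Ro.from_quat([.205,.979,0,0]).inv().apply([d[0],d[1],0])/.025).round(2))
print(proj("scene",[.5129,.2451,.115]),proj("scene",[.5155,.246,.086]),proj("scene",[.5155,.246,.115]))
# jar body: centre column from saturation-free edges, initial vs. now
a=cv2.imread("pics/scene0.png"); print([cv2.phaseCorrelate(np.float32(a[200:222,222:270].mean(2)),np.float32(s[200:222,222:270].mean(2)))])
# rows of cap skirt and neck for edges
g=s.mean(2).astype(int)
for v in(158,162,166): print(v,g[v,222:260].tolist())
for v in(182,186,190): print(v,g[v,230:258].tolist())
E
```

```text
[0.5152 0.2403 0.086 ] [0.516  0.2504 0.115 ] [-0.0008 -0.0101 -0.029 ] [-0.13 -0.38  0.  ]
[0.5152 0.2403 0.086 ] [0.5186 0.2552 0.115 ] [-0.0034 -0.0149 -0.029 ] [-0.11 -0.6   0.  ]
[0.5152 0.2403 0.086 ] [0.5168 0.2499 0.115 ] [-0.0016 -0.0096 -0.029 ] [-0.09 -0.38  0.  ]
[239.87349184 166.80369634] [241.94370861 179.28063879] [240.83469808 166.26268883]
[((0.3476319163756578, -0.2660323621701277), 0.7652076300647523)]
158 [109, 114, 122, 126, 124, 121, 116, 109, 111, 112, 108, 114, 115, 117, 119, 120, 117, 118, 118, 119, 116, 113, 110, 110, 114, 110, 109, 100, 113, 90, 71, 70, 69, 56, 68, 76, 77, 76]
162 [112, 112, 114, 113, 117, 116, 109, 124, 111, 107, 106, 109, 115, 129, 117, 116, 124, 122, 120, 127, 119, 116, 121, 115, 108, 104, 105, 106, 114, 106, 77, 76, 99, 101, 95, 97, 103, 106]
166 [86, 83, 84, 93, 109, 115, 115, 111, 107, 122, 115, 123, 121, 112, 108, 117, 116, 111, 114, 118, 106, 112, 119, 105, 98, 113, 107, 115, 105, 88, 88, 86, 80, 120, 158, 175, 178, 179]
182 [177, 178, 180, 177, 179, 182, 122, 83, 83, 84, 85, 86, 83, 82, 82, 85, 78, 79, 74, 131, 162, 174, 178, 181, 181, 178, 179, 180]
186 [154, 139, 135, 138, 137, 108, 85, 82, 80, 77, 83, 81, 85, 83, 79, 81, 80, 76, 72, 78, 139, 196, 204, 203, 206, 206, 204, 202]
190 [165, 128, 106, 102, 104, 95, 87, 79, 75, 79, 79, 84, 84, 79, 82, 84, 81, 75, 70, 73, 141, 196, 204, 205, 205, 205, 206, 204]
```

Both views agree that the cap must shift about +2 mm in x. I'll correct that and lower it slowly onto the neck, watching the force.

Emit:
arm_command(steps=[0,-0.09,0.04,0.3,0,0,0,0,0.3,0,0,0,0,0.3,0,0,0,0,0.2,0,0,0,0,0,0,0,0,0,0,0])

```text
time: 6.13
eef_pos: [0.5151, 0.2457, 0.1204]
tcp_rot: [0.205, 0.979, -0.0, -0.001]
contact_force: [-0.2, 0.8, -0.1]
opening: 0.26
finger_force: 68.7
```

Emit:
arm_command(steps=[0,0,0,0.08,0,0,0,0,0.08,0,0,0,0,0.08,0,0,0,0,0,0,0,0,0,0,0])

```text
time: 6.55
eef_pos: [0.5156, 0.246, 0.1153]
tcp_rot: [0.205, 0.979, -0.0, -0.0]
contact_force: [0.2, -0.5, -0.8]
opening: 0.258
finger_force: 68.7
```

Emit:
arm_command(steps=[0,0,0,0.06,0,0,0,0,0.06,0,0,0,0,0.06,0,0,0,0,0.06,0,0,0,0,0,0,0,0,0,0,0])

```text
time: 7.05
eef_pos: [0.5157, 0.2459, 0.1097]
tcp_rot: [0.205, 0.979, -0.0, 0.0]
contact_force: [-1.2, 0.1, 1.5]
opening: 0.26
finger_force: 68.9
```

Emit:
arm_command(steps=[0,0,0,0.06,0,0,0,0,0.06,0,0,0,0,0.06,0,0,0,0,0,0])

```text
time: 7.38
eef_pos: [0.5166, 0.246, 0.1081]
tcp_rot: [0.205, 0.979, -0.0, 0.001]
contact_force: [-4.5, -0.4, 12.3]
opening: 0.255
finger_force: 70.4
```

It has landed on the lugs and the force is rising. A side force of about −4.5 N in x means I should ease about 1 mm that way, then press on.

Emit:
arm_command(steps=[0,0.04,-0.02,0,0,0,0,0,0.06,0,0,0,0,0.06,0,0,0,0,0,0])

```text
time: 7.72
eef_pos: [0.516, 0.2461, 0.1054]
tcp_rot: [0.205, 0.979, 0.0, 0.001]
contact_force: [-3.6, -2.1, 9.9]
opening: 0.257
finger_force: 70.2
```

Emit:
arm_command(steps=[0,0.02,-0.02,0.08,0,0,0,0,0.08,0,0,0,0,0.08,0,0,0,0,0,0])

```text
time: 8.05
eef_pos: [0.5136, 0.2455, 0.0949]
tcp_rot: [0.205, 0.979, -0.0, -0.0]
contact_force: [1.0, 0.1, -2.5]
opening: 0.259
finger_force: 68.9
```

Emit:
arm_command(steps=[0,0,0,0.08,0,0,0,0,0.08,0,0,0,0,0.08,0,0,0,0,0,0])

```text
time: 8.38
eef_pos: [0.5139, 0.2457, 0.0933]
tcp_rot: [0.205, 0.979, -0.001, -0.001]
contact_force: [-8.4, -0.8, 17.8]
opening: 0.257
finger_force: 71.3
```

It clicked: TCP z went from 0.105 to 0.0933, against 0.0938 expected when home, and it now presses with 18 N. I'll ease the side load and check with a picture.

Emit:
arm_command(steps=[0,0.03,0,0,0,0,0.03,0,0,0,0,0,0,0,0,0,0,0,0,0])

```text
time: 8.72
eef_pos: [0.5137, 0.2457, 0.0933]
tcp_rot: [0.205, 0.979, -0.001, 0.001]
contact_force: [-4.1, -2.9, 16.4]
opening: 0.261
finger_force: 70.8
```

```bash
python3 - <<'E'
from h import *
s=snap("scene","s3"); st=ctrl.get_state(); print(st["eef_pos"],st["contact_force"],st["finger_force"])
cv2.imwrite("pics/c3.png",cv2.resize(s[130:230,194:294],(600,600),interpolation=cv2.INTER_CUBIC))
E
```

```text
[0.51365908 0.24572446 0.09328307] [-4.10289067 -2.21619743 15.73491044] 70.78860282897949
```

View pics/c3.png

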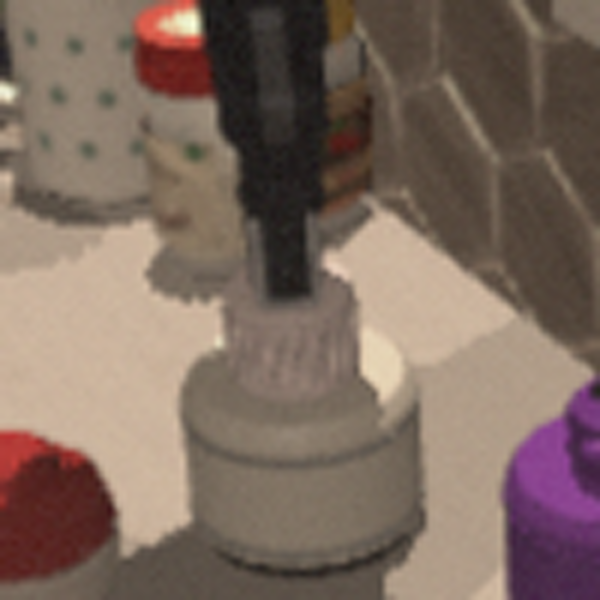

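The cap sits upright and flush on the jar's shoulder, with its skirt at about (242,187). The jar and timer have not moved, and the arm presses with a steady 16 N or so. Handing in.

```bash
python3 -c "
from plant import ctrl
print(ctrl.sign_off())"
```

```text
the job is handed in; nothing more can be done
None
```

The narrow cap is clicked home on the narrow jar behind the timer, and I handed the job in at about 8.8 s with the fingers still holding the knob and pressing down with about 16 N; the hand-in gave no verdict.

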